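# Push the spares carton home in its stock lane

## Robot

A 6-joint arm with a two-finger parallel gripper is mounted at the origin on the work surface. World frame = base frame: x ahead of the robot, y to its left, z up, the work surface at z = 0. Lengths are in mm, angles in degrees, forces in N, time in s.
With the tool pointing down it reaches from about 300 to 850 mm from the base axis. Payload 4.2 kg.
Tool frame: the origin (TCP) lies on the centre line of the jaws, within the pads' length; the fingertips stand 8 mm ahead of it and the grasp point (between the pads) lies 11 mm behind it; z points along the fingers, y is the line along which they close (so a half turn about z gives the same grasp; the last joint's range is limited). The gripper opens to 91 mm and grips with 3 to 60 N. Pads are 32 mm wide; open, the fingers measure 118 mm over their backs; the gripper's body (76 mm by 178 mm) begins 60 mm behind the grasp point.
Start: joints at [69.729, 18.312, 89.639, -0, 72.044, -1.146], TCP at [188.393, 543.277, 221.976] pointing down, gripper open.
Joint ranges: [-177.97, 177.97], [-48.28, 115.42], [12.27, 149.76], [-77.06, 257.06], [2.81, 150.46], [-146.56, 146.56]. Speed limits (degrees/s): [147.25, 147.25, 180, 180, 180, 180].

## Interface

Orientations are given as [roll, pitch, yaw] about the fixed x, y, z axes, in that order (R = Rz(yaw) Ry(pitch) Rx(roll)).
In Python, from workcell import telemetry, eyes, ticket gives the robot as it stands. The module is installed in compiled form; this text tells all that it offers.
- The arm moves only by the shell command python3 -m crank 'ROWS' [OPENING] [FORCE]. ROWS is JSON, a list of rows, each an object of numbers: "dx", "dy", "dz": the shift along the world's x, y, z normalised to -1 to 1, where 1 is 80 cm; "yaw": the turn about the world's z normalised to -1 to 1, where 1 is 5 degrees. A call has 1 to 10 rows; each row shifts and turns the commanded pose from where the row before left it; what a row does not reach is not made up. A row lasts 1/8 s, in which the tool goes at most 62.5 mm and 10.7 degrees, less where a joint would pass 70% of its speed; a pose out of reach is approached as far as the arm can. A call with a number of a shift or a turn outside -1 to 1 is refused whole. A call with a gripper value outside its range is refused whole. OPENING is the opening, from 0 (shut) to 1 (fully open), set as the call begins (- or left out, the last holds). The fingers move at their own pace and stop on an object; FORCE is the grip in N (left out, the last holds). Time passes only in rows, so rows that do not move let the fingers close. It gives the time, the measured TCP pose, the force, the opening and the grip force at its end, in the units of the state.
- telemetry.state(): the state, without advancing time (a new reading comes with each control period).
- eyes.grab_frame(name): name is "side" or "top" or "wrist"; returns the picture (384x512x3 uint8, red, green, blue); there is no depth.
- eyes.calibration(name): a dict with "camera_matrix" (3x3 intrinsics, pixels), "world_from_camera" (4x4, takes a point from camera to world coordinates). Camera axes: x right, y down, z forward; pixel columns grow to the right and rows downward; lengths in mm; the calibration is good to about 2 mm. The wrist camera is an equidistant fisheye: a pixel r from the principal point sees the ray r / f radians off the axis. A picture is of the moment at which its call begins: read the wrist's pose just before it. calibration takes no time and is no camera call; for the wrist camera it gives the pose at the moment of the call.
- ticket.job_done(): hands the job in; it is judged then, once.
The state is a dict: "time_s": time; "qpos": joint angles; "qvel": joint speeds; "effort": joint torques, N m; "ee_pos": TCP position; "ee_rot": TCP orientation; "force": force on the tool from outside, world axes, zero at the start; "torque": the same for the moment, N m; "gripper_width": finger opening in mm; "gripper_force": force on a finger pad.
Only numpy, scipy, OpenCV 4.12 (cv2) and the standard library are available. Lean on these libraries where they do the work, as an engineer would, in place of code of your own. Each camera call takes 0.05 s, during which the arm holds its last target. There are 200 camera calls.

## Task

Push the orange and purple carton down the narrow stock lane, between the two aluminium guide rails, until it is fully home at the yellow end stop, lying straight. It stands off-line on the open plate before the rails and may need nudging into line; neither the carton nor the robot may touch either rail. Only push it, never pick it up or tip it, and leave the bottle, the wrench and the lockring alone.

Things in the scene. Friction and masses are not known exactly. Their poses are not given: they have to be found in the camera images.
- lane: fixed stock lane: grey plate 420 (x) x 170 (y) x 4 mm, two guide rails, yellow end stop. Origin: centre of the plate's underside, on the bench. x runs down the lane (push direction), y to its left, z up. Open plate from x = -210 to -30 mm; between rails (inner faces y = +-52 mm, tops 26 mm above the bench) from x = -30 to 200. Stop face at x = 200 mm, 124 mm wide, top 49 mm above the bench.
- rail_left: fixed aluminium guide rail on the lane's +y side, 230 x 10 x 22 mm high, origin at the centre of its underside; axes as the lane's
- rail_right: fixed aluminium guide rail on the lane's -y side, 230 x 10 x 22 mm high, origin at the centre of its underside; axes as the lane's
- carton: loose orange carton with a purple band around its leading half, 110 (x) x 80 (y) x 60 mm high, about 0.3 kg (0.2 to 0.4), stiff; slides with ordinary friction and stays where left. Origin: centre of its underside, 4 mm above the bench on the plate. Its x axis points roughly down the lane. It has 12 mm to spare each side in the lane; home, its origin is at x = 145 mm of the lane.
- bottle: loose white sealant bottle with black cap and purple label, 48 mm diameter, 125 mm tall, stands beside the lane on its -y side; origin at the centre of its underside. Leave alone.
- wrench: loose steel wrench about 150 mm long lying about parallel to the lane on its +y side, under 15 mm high; origin near its middle. Leave alone.
- lockring: loose dark steel ring, 60 mm outside, 40 mm inside, 14 mm high, lying on the bench beyond the end stop; origin at the centre of its underside. Leave alone.
Not all that is in view belongs to the job. What is shaped like the carton but green or turquoise is not meant.

How it is judged:
By the outcome, as a careful person would: the job done as asked, in the order asked, and still so for the second after the job is handed in, with the robot touching nothing.
It also fails if it takes over 54 s, if anything falls off the work surface, if the arm or the gripper's body presses on something with over 40 N, if the wrist force passes 120 N, or if a joint passes its speed limit or range.

## Working session

There is one attempt and no reset: what is moved stays moved. The work goes in short steps, Python scripts to look and compute and a shell command to move; the robot and the scene stay as the last step left them, time stands still between calls to the robot, and variables do not carry over. Pictures are saved under pics/ and viewed, at most 10 in all, crops included, and the job is handed in when it is done.

```bash
mkdir -p pics; python3 - <<'E'
from workcell import telemetry, eyes
import cv2,numpy as np
s=telemetry.state();print(s['time_s'],s['ee_pos'],s['ee_rot'],s['gripper_width'])
for n in('top','side'):
    im=eyes.grab_frame(n);cv2.imwrite(f'pics/{n}0.png',im[:,:,::-1])
    c=eyes.calibration(n);print(n,np.round(c['camera_matrix'],1).tolist(),np.round(c['world_from_camera'],3).tolist())
E
```

```text
0.0 [188.22228151 542.81894739 221.11170353] [-1.79900010e+02 -2.25364464e-03  1.60874595e+02] 91.3951715225252
top [[365.2, 0.0, 253.0], [0.0, 365.2, 191.2], [0.0, 0.0, 1.0]] [[0.023, -0.987, 0.158, 364.329], [-1.0, -0.021, 0.014, -91.17], [-0.01, -0.158, -0.987, 1135.124], [0.0, 0.0, 0.0, 1.0]]
side [[390.5, 0.0, 255.9], [0.0, 390.5, 189.5], [0.0, 0.0, 1.0]] [[-0.982, -0.133, 0.132, 414.213], [-0.187, 0.669, -0.719, 625.979], [0.008, -0.731, -0.682, 720.266], [0.0, 0.0, 0.0, 1.0]]
```

View pics/top0.png

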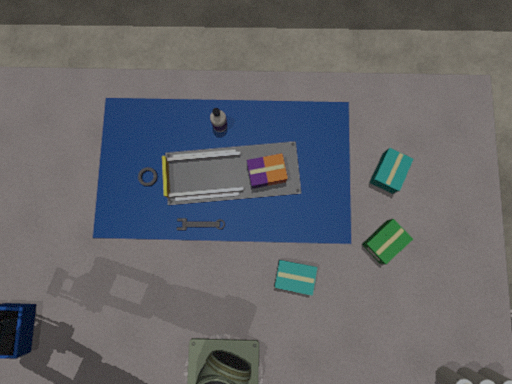

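View pics/side0.png

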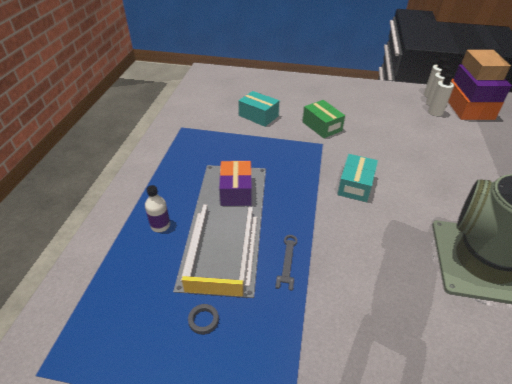

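The carton could be confused with these boxes (top-view pixels): teal (393,170), green (388,241), teal (296,277), and the distant orange/purple stack, which shows in the side view at (480,85). By its description, the carton is the orange and purple box on the plate at top (267,170). Next I measure it and check a close crop.

```bash
cat > h.py <<'E'
import cv2,numpy as np
from workcell import eyes,telemetry
def cast(cal,uv,z):
    K=np.array(cal['camera_matrix']);T=np.array(cal['world_from_camera'])
    uv=np.atleast_2d(uv).astype(float)
    d=np.c_[uv,np.ones(len(uv))]@np.linalg.inv(K).T@T[:3,:3].T
    return (T[:3,3]+d*((z-T[2,3])/d[:,2])[:,None])[:,:2]
def proj(cal,p):
    K=np.array(cal['camera_matrix']);T=np.array(cal['world_from_camera'])
    q=(np.atleast_2d(p)-T[:3,3])@T[:3,:3]@K.T
    return q[:,:2]/q[:,2:]
def big(m,box):
    k=np.zeros_like(m);x0,y0,x1,y1=box;k[y0:y1,x0:x1]=m[y0:y1,x0:x1]
    n,l,s,c=cv2.connectedComponentsWithStats(k);i=1+np.argmax(s[1:,4]);return (l==i).astype(np.uint8)*255
E
python3 - <<'E'
from h import *
im=cv2.imread('pics/top0.png');cal=eyes.calibration('top')
hsv=cv2.cvtColor(im,cv2.COLOR_BGR2HSV)
for p in [(275,165),(257,172),(266,170),(220,178),(290,190),(200,155),(165,180),(120,150)]:print(p,hsv[p[1],p[0]])
H,S,V=cv2.split(hsv)
# plate: non-blue hole in mat
mat=((H>100)&(H<125)&(S>140)).astype(np.uint8)*255
hole=big(cv2.bitwise_not(mat),(155,138,306,208))
r=cv2.minAreaRect(max(cv2.findContours(hole,0,2)[0],key=cv2.contourArea))
b=cv2.boxPoints(r);print('plate px',b.tolist(),cast(cal,b,4).round(1).tolist())
ye=big(((H>20)&(H<35)&(S>120)).astype(np.uint8)*255,(155,140,180,208))
r=cv2.minAreaRect(max(cv2.findContours(ye,0,2)[0],key=cv2.contourArea));print('stop',r,cast(cal,cv2.boxPoints(r),49).round(1).tolist())
cv2.imwrite('pics/crop_top.png',cv2.resize(im[130:215,150:310],None,fx=5,fy=5,interpolation=cv2.INTER_CUBIC))
E
```

```text
(275, 165) [ 19 108 158]
(257, 172) [ 29  55 154]
(266, 170) [ 27  57 162]
(220, 178) [  0   9 112]
(290, 190) [ 15   5 111]
(200, 155) [ 75   6 165]
(165, 180) [ 30 157 167]
(120, 150) [109 176 110]
plate px [[158.82229614257812, 151.98626708984375], [296.8360290527344, 139.80859375], [301.6180114746094, 194.00430297851562], [163.60427856445312, 206.18197631835938]] [[665.6, 228.7], [714.6, -212.2], [539.2, -227.8], [491.7, 202.6]]
stop ((165.47238159179688, 175.4751434326172), (39.15633010864258, 5.203324317932129), 86.98721313476562) [[641.0, 205.9], [642.1, 189.9], [521.2, 176.5], [520.0, 192.1]]
```

View pics/crop_top.png

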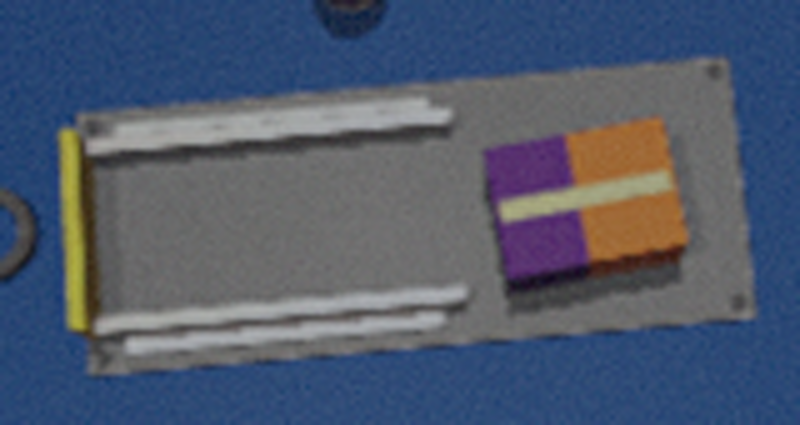

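The crop shows the right carton: orange at the trailing end, purple leading, with a cream tape. Its top corners are near crop (487,148), (662,118), (686,243) and (510,277), and the plate's right corners are (730,57) and (753,317).

```bash
cat >> h.py <<'E'
def rng(pts,a,b):return pts[(pts[:,0]>=a)&(pts[:,0]<=b)]
E
python3 - <<'E'
from h import *
cal=eyes.calibration('top')
c=lambda p:(np.array(p,float)+.5)/5-.5+[150,130]
def frame(P): return P
im=cv2.imread('pics/top0.png');H,S,V=cv2.split(cv2.cvtColor(im,cv2.COLOR_BGR2HSV))
nb=~((H>100)&(H<125)&(S>90))
# plate side edges, subpixel-ish: per column first/last non-blue
def line(pts):
    vx,vy,x,y=cv2.fitLine(np.float32(pts),cv2.DIST_HUBER,0,.01,.01).ravel();return np.array([vx,vy]),np.array([x,y])
top=[];bot=[]
for u in range(176,290):
    v=np.where(nb[138:210,u])[0]+138
    if u>185:top.append((u,v[0]-.5))
    bot.append((u,v[-1]+.5))
right=[(np.where(nb[v,240:320])[0][-1]+240.5,v) for v in range(147,190)]
for n,L in(('far',top),('near',bot),('front',right)):
    w=cast(cal,L,4);d,o=line(w);d=d*np.sign(d[1] if n!='front' else d[0]);print(n,'dir deg',np.degrees(np.arctan2(d[1],d[0])).round(2),'pt',o.round(1))
K=cast(cal,c([(487,148),(662,118),(686,243),(510,277)]),64);print('carton top',K.round(1).tolist(),K.mean(0),[np.linalg.norm(K[i]-K[i-1]).round(1) for i in range(4)])
d=K[0]+K[3]-K[1]-K[2];print('yaw',np.degrees(np.arctan2(d[1],d[0])))
P=cast(cal,c([(730,57),(753,317)]),4);print('plate front corners',P.round(1))
print('stop front top edge',cast(cal,c([(80,130),(86,328)]),49).round(1))
R=cast(cal,c([(452,112),(90,147),(468,290),(97,325)]),26);print('rails inner?',R.round(1).tolist())
E
```

```text
far dir deg 96.26 pt [691.9 -22.9]
near dir deg 96.28 pt [518.5 -13.5]
front dir deg 6.1 pt [ 622.1 -217.7]
carton top [[632.6, -56.0], [653.3, -161.2], [576.7, -176.3], [553.9, -71.7]] [ 604.13537417 -116.32494968] [np.float64(80.2), np.float64(107.2), np.float64(78.0), np.float64(107.0)]
yaw 101.72068854440188
plate front corners [[ 710.6 -208.2]
 [ 542.3 -223.3]]
stop front top edge [[642.6 194.4]
 [520.1 183.3]]
rails inner? [[664.8, -32.3], [637.7, 193.5], [552.0, -45.4], [525.4, 182.5]]
```

```bash
cat >> h.py <<'E'
O=np.array([603.9,-8.4]);d=np.array([-.108,.994]);n=np.array([-.994,-.108])
def lane(p):p=np.atleast_2d(p)[:,:2]-O;return np.c_[p@d,p@n].round(1)
def world(x,y):return (O+x*d+y*n).round(1)
E
python3 - <<'E'
from h import *
ct=eyes.calibration('top');cs=eyes.calibration('side')
print('bottle base edge top',lane(cast(ct,[(220,131.5)],0)),'cap top',lane(cast(ct,[(216,111)],125)),'side base',lane(cast(cs,[(160,231)],0)),'side cap',lane(cast(cs,[(152,188)],125)))
print('carton side view top corners',lane(cast(cs,[(222,163),(250,162),(252,177),(221,178)],64)))
t=world(-107,95);s=telemetry.state()['ee_pos'];print(t,(t-s[:2])/800)
E
```

```text
bottle base edge top [[  29.3 -138.9]] cap top [[  27.  -159.2]] side base [[  48.4 -155.6]] side cap [[  30.3 -158.3]]
carton side view top corners [[-145.4  -29. ]
 [-156.3   44.6]
 [ -96.3   55.2]
 [ -85.4  -22.9]]
[ 521. -125.] [ 0.41595324 -0.83481622]
```

```bash
python3 -m crank '[{"dx":0.05,"dy":-0.06,"yaw":1},{"dx":0.05,"dy":-0.06,"yaw":1},{"dx":0.04,"dy":-0.065,"yaw":1},{"dx":0.04,"dy":-0.065,"yaw":1},{"dx":0.04,"dy":-0.065,"yaw":1},{"dx":0.04,"dy":-0.065},{"dx":0.04,"dy":-0.065},{"dx":0.04,"dy":-0.065},{"dx":0.04,"dy":-0.065},{}]' 0.65 20
```

```text
validation failed for argument at $[0]...
```

```bash
python3 -m crank '[{"dx":0.05,"dy":-0.06,"dz":0,"yaw":1},{"dx":0.05,"dy":-0.06,"dz":0,"yaw":1},{"dx":0.04,"dy":-0.065,"dz":0,"yaw":1},{"dx":0.04,"dy":-0.065,"dz":0,"yaw":1},{"dx":0.04,"dy":-0.065,"dz":0,"yaw":1},{"dx":0.04,"dy":-0.065,"dz":0,"yaw":0},{"dx":0.04,"dy":-0.065,"dz":0,"yaw":0},{"dx":0.04,"dy":-0.065,"dz":0,"yaw":0},{"dx":0.04,"dy":-0.065,"dz":0,"yaw":0},{"dx":0,"dy":0,"dz":0,"yaw":0}]' 0.65 20
```

```text
time_s: 1.35
ee_pos: [493.9, 80.0, 221.4]
ee_rot: [-180.0, -0.0, -174.5]
force: [-0.3, 1.6, -0.1]
gripper_width: 59.1
gripper_force: 0.0
```

```bash
python3 -m crank '[{"dx":0.01,"dy":-0.064,"dz":0,"yaw":0.14},{"dx":0.01,"dy":-0.064,"dz":0,"yaw":0},{"dx":0.007,"dy":-0.064,"dz":0,"yaw":0},{"dx":0.007,"dy":-0.064,"dz":0,"yaw":0},{"dx":0,"dy":0,"dz":-0.06,"yaw":0},{"dx":0,"dy":0,"dz":-0.06,"yaw":0},{"dx":0,"dy":0,"dz":-0.05,"yaw":0},{"dx":0,"dy":0,"dz":-0.03,"yaw":0},{"dx":0,"dy":0,"dz":-0.02,"yaw":0},{"dx":0,"dy":0,"dz":0,"yaw":0}]' && python3 - <<'E'
from h import *
s=telemetry.state();print(lane(s['ee_pos']))
a=eyes.grab_frame('top');b=eyes.grab_frame('side')
a=cv2.resize(a[110:230,150:310],(640,480))[:,:,::-1];b=cv2.resize(b[110:310,120:330],(504,480))[:,:,::-1]
cv2.imwrite('pics/a1.png',cv2.resize(np.hstack([a,b]),(800,336),interpolation=cv2.INTER_AREA))
E
```

```text
time_s: 2.6
ee_pos: [518.4, -120.1, 44.7]
ee_rot: [179.9, -0.2, -173.4]
force: [0.2, -0.4, 0.1]
gripper_width: 59.1
gripper_force: 0.0
[[-101.8   97.1]]
```

View pics/a1.png

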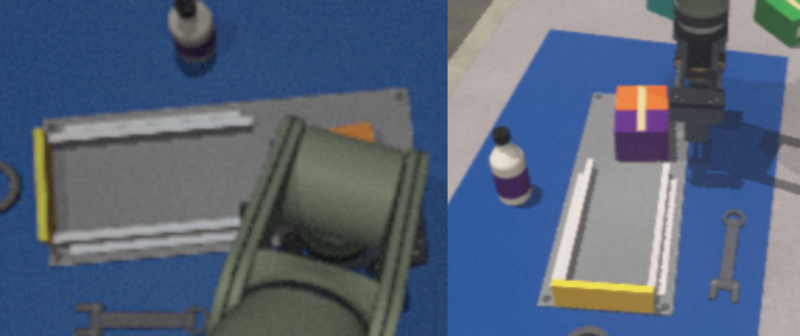

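The gripper stands beside the carton on its +y side, clear of the rails. Next I square the carton up sideways.

```bash
python3 -m crank '[{"dx":0.01,"dy":0.001,"dz":0,"yaw":-0.08},{"dx":0.01,"dy":0.001,"dz":0,"yaw":0},{"dx":0.01,"dy":0.001,"dz":0,"yaw":0},{"dx":0.004,"dy":0.0005,"dz":0,"yaw":0},{"dx":0.004,"dy":0.0005,"dz":0,"yaw":0},{"dx":0.004,"dy":0.0005,"dz":0,"yaw":0},{"dx":0.004,"dy":0.0005,"dz":0,"yaw":0},{"dx":0.003,"dy":0.0003,"dz":0,"yaw":0},{"dx":0,"dy":0,"dz":0,"yaw":0}]'
python3 - <<'E'
from h import *
print(lane(telemetry.state()['ee_pos']))
E
python3 -m crank '[{"dx":-0.02,"dy":-0.002,"dz":0,"yaw":0},{"dx":-0.02,"dy":-0.002,"dz":0,"yaw":0},{"dx":0,"dy":0,"dz":0.07,"yaw":0},{"dx":0,"dy":-0.06,"dz":0.05,"yaw":0},{"dx":0,"dy":-0.07,"dz":0,"yaw":-1},{"dx":0,"dy":-0.07,"dz":0,"yaw":-1},{"dx":0,"dy":0,"dz":0,"yaw":-1},{"dx":0,"dy":0,"dz":0,"yaw":-1},{"dx":0,"dy":0,"dz":0,"yaw":-1},{"dx":0,"dy":0,"dz":0,"yaw":-1}]' 0.5
python3 - <<'E'
from h import *
print(lane(telemetry.state()['ee_pos']))
a=eyes.grab_frame('top');b=eyes.grab_frame('side')
cv2.imwrite('pics/top2.png',a[:,:,::-1]);cv2.imwrite('pics/side2.png',b[:,:,::-1])
a=cv2.resize(a[130:215,150:310],(800,425),interpolation=cv2.INTER_CUBIC)[:,:,::-1]
cv2.imwrite('pics/a2.png',a)
E
```

```text
time_s: 3.82
ee_pos: [559.2, -117.4, 45.9]
ee_rot: [-180.0, 0.0, -173.8]
force: [-0.7, -0.1, -0.2]
gripper_width: 59.4
gripper_force: 0.3
[[-103.5   56.2]]
time_s: 5.08
ee_pos: [525.5, -280.4, 142.0]
ee_rot: [180.0, -0.0, 156.0]
force: [0.6, -0.1, 0.5]
gripper_width: 45.8
gripper_force: 0.0
[[-262.   107.3]]
```

View pics/a2.png

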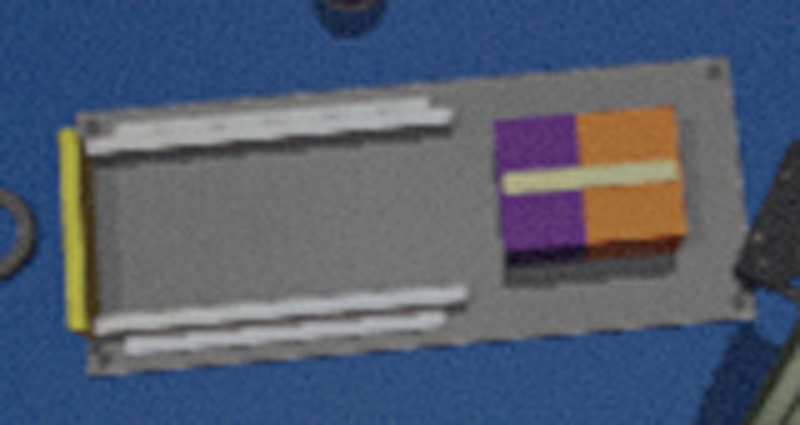

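Seen from above, the carton now lies parallel to the lane. Its top corners in the crop are (496,121), (676,107), (686,236) and (506,250).

```bash
python3 - <<'E'
from h import *
cal=eyes.calibration('top');c=lambda p:(np.array(p,float)+.5)/5-.5+[150,130]
K=lane(cast(cal,c([(496,121),(676,107),(686,236),(506,250)]),64));print(K.tolist(),K.mean(0));e=K[0]+K[3]-K[1]-K[2];print(np.degrees(np.arctan2(e[1],e[0])))
print('rail inner top edges',lane(cast(cal,c([(452,122),(92,154),(466,285),(100,316)]),26)).tolist())
print('next', world(-200,0),world(-190,-1))
E
```

```text
[[-57.3, -39.6], [-166.3, -38.7], [-164.4, 40.9], [-56.6, 40.0]] [-111.15    0.65]
-0.4756920363631468
rail inner top edges [[-29.8, -51.5], [196.0, -50.8], [-30.2, 52.4], [196.1, 52.0]]
next [ 625.5 -207.2] [ 625.4 -197.2]
```

```bash
python3 -m crank '[{"dx":0.04,"dy":0.02,"dz":0,"yaw":-1},{"dx":0.04,"dy":0.02,"dz":0,"yaw":-1},{"dx":0.046,"dy":0.036,"dz":0,"yaw":-1},{"dx":0,"dy":0,"dz":0,"yaw":-1},{"dx":0,"dy":0,"dz":0,"yaw":-1},{"dx":0,"dy":0,"dz":0,"yaw":-1},{"dx":0,"dy":0,"dz":0,"yaw":-1},{"dx":0,"dy":0,"dz":0,"yaw":-1},{"dx":0,"dy":0,"dz":0,"yaw":-1},{"dx":0,"dy":0,"dz":0,"yaw":-1}]' && python3 -m crank '[{"dx":0,"dy":0,"dz":0,"yaw":-1},{"dx":0,"dy":0,"dz":0,"yaw":-1},{"dx":0,"dy":0,"dz":0,"yaw":0},{"dx":0,"dy":0,"dz":0,"yaw":0}]'; python3 - <<'E'
from h import *
p=telemetry.state()['ee_pos'];print(lane(p),(world(-208,0)-p[:2])/800)
E
```

```text
time_s: 6.42
ee_pos: [626.8, -219.7, 141.9]
ee_rot: [-180.0, -0.0, 106.1]
force: [0.6, -0.2, -0.2]
gripper_width: 45.6
gripper_force: 0.0
time_s: 6.92
ee_pos: [627.2, -219.7, 142.0]
ee_rot: [180.0, -0.0, 96.3]
force: [0.2, 0.3, 0.4]
gripper_width: 45.7
gripper_force: 0.0
[[-212.6   -0.4]] [-0.00106243  0.00563663]
```

```bash
python3 -m crank '[{"dx":0,"dy":0,"dz":-0.06,"yaw":0},{"dx":0,"dy":0,"dz":-0.04,"yaw":0},{"dx":0,"dy":0,"dz":-0.021,"yaw":0},{"dx":-0.001,"dy":0.01,"dz":0,"yaw":0},{"dx":-0.001,"dy":0.01,"dz":0,"yaw":0},{"dx":-0.0007,"dy":0.0062,"dz":0,"yaw":0},{"dx":-0.0007,"dy":0.0062,"dz":0,"yaw":0},{"dx":-0.0007,"dy":0.0062,"dz":0,"yaw":0},{"dx":-0.0007,"dy":0.0062,"dz":0,"yaw":0},{"dx":-0.0007,"dy":0.0062,"dz":0,"yaw":0}]' && python3 -m crank '[{"dx":-0.0007,"dy":0.0062,"dz":0,"yaw":0},{"dx":-0.0007,"dy":0.0062,"dz":0,"yaw":0},{"dx":-0.0007,"dy":0.0062,"dz":0,"yaw":0},{"dx":-0.0007,"dy":0.0062,"dz":0,"yaw":0},{"dx":-0.0007,"dy":0.0062,"dz":0,"yaw":0},{"dx":-0.0007,"dy":0.0062,"dz":0,"yaw":0},{"dx":-0.0007,"dy":0.0062,"dz":0,"yaw":0},{"dx":-0.0007,"dy":0.0062,"dz":0,"yaw":0}]'; python3 - <<'E'
from h import *
print(lane(telemetry.state()['ee_pos']))
a=eyes.grab_frame('top');b=eyes.grab_frame('side')
a=cv2.resize(a[110:230,150:310],(640,480))[:,:,::-1];b=cv2.resize(b[130:310,150:300],(400,480))[:,:,::-1]
cv2.imwrite('pics/a3.png',cv2.resize(np.hstack([a,b]),(800,369),interpolation=cv2.INTER_AREA))
E
```

```text
time_s: 8.18
ee_pos: [623.8, -179.5, 45.8]
ee_rot: [179.9, 0.1, 96.2]
force: [1.1, -3.7, 3.2]
gripper_width: 45.9
gripper_force: 2.0
time_s: 9.18
ee_pos: [618.6, -138.9, 45.2]
ee_rot: [-180.0, -0.0, 96.2]
force: [0.9, -4.5, 3.6]
gripper_width: 45.7
gripper_force: 2.1
[[-131.3   -0.5]]
```

View pics/a3.png

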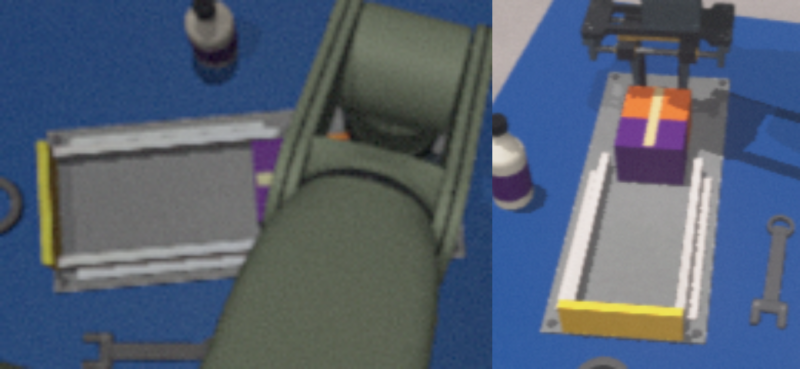

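The carton is running straight, with its nose just at the rail mouth (side crop: front bottom corners (616,178) and (687,184)). I check the side gaps numerically.

```bash
cat > chk.py <<'E'
from h import *
import sys
cs=eyes.calibration('side');im=eyes.grab_frame('side');cv2.imwrite(sys.argv[1],im[:,:,::-1])
H,S,V=cv2.split(cv2.cvtColor(im,cv2.COLOR_RGB2HSV))
m=big(((H>125)&(H<160)&(S>80)).astype(np.uint8)*255,(190,150,280,300))
x=cv2.findContours(m,0,2)[0];p=max(x,key=cv2.contourArea)[:,0,:]
u0=p[:,0].min();u1=p[:,0].max()
# front-face bottom edge: per column the lowest purple pixel
b=[(u,p[p[:,0]==u][:,1].max()+.5) for u in range(u0+4,u1-3) if (p[:,0]==u).any()]
L=lane(cast(cs,b,4));f=np.polyfit(L[:,1],L[:,0],1)
yl=lane(cast(cs,[(u0-.5,b[0][1])],4))[0];yr=lane(cast(cs,[(u1+.5,b[-1][1])],4))[0]
print('front x',np.median(L[:,0]).round(1),'yaw',-np.degrees(np.arctan(f[0])).round(1),'silhouette y',yl,yr,'tcp',lane(telemetry.state()['ee_pos']))
E
python3 chk.py pics/s3.png
```

```text
front x -59.0 yaw -51.8 silhouette y [-111.5  -61.2] [-3.4 44.8] tcp [[-130.5   -0.3]]
```

```bash
python3 - <<'E'
from h import *
im=cv2.imread('pics/s3.png');hs=cv2.cvtColor(im,cv2.COLOR_BGR2HSV)
for q in [(228,205),(222,192),(215,210),(240,210),(195,200),(200,230),(260,220)]:print(q,hs[q[1],q[0]])
cs=eyes.calibration('side')
print(lane(cast(cs,[(210.5,216.8),(245,219.7)],4)).tolist(), lane(cast(cs,[(211,187.5),(245.5,189.5)],64)).tolist())
E
```

```text
(228, 205) [139 108  83]
(222, 192) [138 146 147]
(215, 210) [139 117  87]
(240, 210) [140 114  85]
(195, 200) [109 163 160]
(200, 230) [  9  15 219]
(260, 220) [112  19 144]
[[-5.0, -40.8], [-2.8, 46.1]] [[-48.0, -42.3], [-48.3, 43.4]]
```

```bash
python3 - <<'E'
s=open('chk.py').read()
s=s.replace("(H>125)&(H<160)&(S>80)","(H>130)&(H<152)&(S>85)&(V>45)").replace("im=eyes.grab_frame('side')","im=eyes.grab_frame('side') if not sys.argv[2:] else cv2.imread(sys.argv[2])[:,:,::-1].copy()")
s=s.replace("x=cv2.findContours(m,0,2)[0];p=max(x,key=cv2.contourArea)[:,0,:]","m=cv2.morphologyEx(m,cv2.MORPH_OPEN,np.ones((5,5),np.uint8));p=np.argwhere(m)[:,::-1]")
open('chk.py','w').write(s)
E
python3 chk.py pics/s3b.png pics/s3.png
```

```text
front x -4.4 yaw 0.7 silhouette y [ -2.5 -42.9] [-6.7 44.4] tcp [[-130.5   -0.3]]
```

```bash
python3 -m crank '[{"dx":-0.0008,"dy":0.0075,"dz":0,"yaw":0},{"dx":-0.0008,"dy":0.0075,"dz":0,"yaw":0},{"dx":-0.0008,"dy":0.0075,"dz":0,"yaw":0},{"dx":-0.0008,"dy":0.0075,"dz":0,"yaw":0},{"dx":-0.0008,"dy":0.0075,"dz":0,"yaw":0},{"dx":-0.0008,"dy":0.0075,"dz":0,"yaw":0},{"dx":-0.0008,"dy":0.0075,"dz":0,"yaw":0},{"dx":-0.0008,"dy":0.0075,"dz":0,"yaw":0},{"dx":-0.0008,"dy":0.0075,"dz":0,"yaw":0},{"dx":-0.0008,"dy":0.0075,"dz":0,"yaw":0}]' && python3 chk.py pics/s4.png
```

```text
time_s: 10.58
ee_pos: [612.3, -78.8, 45.2]
ee_rot: [180.0, -0.0, 96.2]
force: [0.1, -2.0, -0.2]
gripper_width: 45.7
gripper_force: 0.6
front x 55.2 yaw -0.8 silhouette y [ 56.4 -45. ] [54.9 43.5] tcp [[-70.1  -0.7]]
```

```bash
python3 -m crank '[{"dx":-0.0009,"dy":0.0075,"dz":0,"yaw":0},{"dx":-0.0009,"dy":0.0075,"dz":0,"yaw":0},{"dx":-0.0009,"dy":0.0075,"dz":0,"yaw":0},{"dx":-0.0009,"dy":0.0075,"dz":0,"yaw":0},{"dx":-0.0009,"dy":0.0075,"dz":0,"yaw":0},{"dx":-0.0009,"dy":0.0075,"dz":0,"yaw":0},{"dx":-0.0009,"dy":0.0075,"dz":0,"yaw":0},{"dx":-0.0009,"dy":0.0075,"dz":0,"yaw":0},{"dx":-0.0009,"dy":0.0075,"dz":0,"yaw":0},{"dx":-0.0009,"dy":0.0075,"dz":0,"yaw":0}]' && python3 chk.py pics/s5.png
```

```text
time_s: 11.88
ee_pos: [605.1, -18.8, 45.2]
ee_rot: [180.0, 0.0, 96.2]
force: [1.1, -1.9, 0.9]
gripper_width: 46.1
gripper_force: 1.1
front x 117.2 yaw 0.0 silhouette y [118.4 -43.1] [116.6  43.3] tcp [[-9.8 -0.1]]
```

View pics/s5.png

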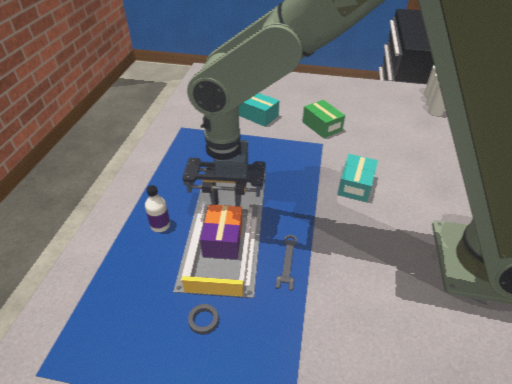

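The carton is centred and straight between the rails: its front-face bottom runs from about (202,255) to (240,257), and the gripper is clear of the bottle at (158,215). Continuing the push.

```bash
python3 -m crank '[{"dx":-0.0008,"dy":0.0075,"dz":0,"yaw":0},{"dx":-0.0008,"dy":0.0075,"dz":0,"yaw":0},{"dx":-0.0008,"dy":0.0075,"dz":0,"yaw":0},{"dx":-0.0008,"dy":0.0075,"dz":0,"yaw":0},{"dx":-0.0008,"dy":0.0075,"dz":0,"yaw":0},{"dx":-0.0008,"dy":0.0075,"dz":0,"yaw":0},{"dx":-0.0008,"dy":0.0075,"dz":0,"yaw":0},{"dx":-0.0008,"dy":0.0075,"dz":0,"yaw":0},{"dx":-0.0008,"dy":0.0075,"dz":0,"yaw":0},{"dx":-0.0008,"dy":0.0075,"dz":0,"yaw":0}]' && python3 -m crank '[{"dx":-0.0004,"dy":0.0037,"dz":0,"yaw":0},{"dx":-0.0004,"dy":0.0037,"dz":0,"yaw":0},{"dx":-0.0004,"dy":0.0037,"dz":0,"yaw":0},{"dx":-0.0004,"dy":0.0037,"dz":0,"yaw":0},{"dx":-0.0003,"dy":0.0025,"dz":0,"yaw":0},{"dx":-0.0003,"dy":0.0025,"dz":0,"yaw":0},{"dx":0,"dy":0,"dz":0,"yaw":0}]'; python3 chk.py pics/s6.png
```

```text
time_s: 13.18
ee_pos: [598.7, 41.2, 45.2]
ee_rot: [180.0, 0.0, 96.2]
force: [0.9, -3.0, 1.8]
gripper_width: 45.8
gripper_force: 1.5
time_s: 14.05
ee_pos: [596.9, 57.0, 45.2]
ee_rot: [180.0, -0.0, 96.2]
force: [0.2, -1.5, 1.5]
gripper_width: 45.6
gripper_force: 1.0
front x 169.3 yaw 0.0 silhouette y [170.2 -48.9] [167.7  40.4] tcp [[65.7 -0.1]]
```

```bash
python3 -m crank '[{"dx":-0.0002,"dy":0.002,"dz":0,"yaw":0},{"dx":-0.0002,"dy":0.002,"dz":0,"yaw":0},{"dx":-0.0002,"dy":0.002,"dz":0,"yaw":0},{"dx":-0.0002,"dy":0.002,"dz":0,"yaw":0}]'; python3 -m crank '[{"dx":-0.0001,"dy":0.001,"dz":0,"yaw":0},{"dx":-0.0001,"dy":0.001,"dz":0,"yaw":0}]'; python3 -m crank '[{"dx":-0.0001,"dy":0.001,"dz":0,"yaw":0},{"dx":0,"dy":0,"dz":0,"yaw":0}]'
```

```text
time_s: 14.6
ee_pos: [596.2, 63.1, 45.1]
ee_rot: [-180.0, -0.0, 96.2]
force: [0.1, -3.1, 1.8]
gripper_width: 46.0
gripper_force: 1.5
time_s: 14.85
ee_pos: [596.2, 64.3, 45.1]
ee_rot: [180.0, 0.0, 96.2]
force: [0.9, -6.1, 0.9]
gripper_width: 45.7
gripper_force: 2.8
time_s: 15.1
ee_pos: [596.4, 64.4, 45.2]
ee_rot: [180.0, 0.1, 96.2]
force: [1.4, -6.7, 1.6]
gripper_width: 45.4
gripper_force: 3.3
```

```bash
python3 -m crank '[{"dx":-0.0001,"dy":0.001,"dz":0,"yaw":0},{"dx":0,"dy":0,"dz":0,"yaw":0}]'; python3 -m crank '[{"dx":-0.0001,"dy":0.001,"dz":0,"yaw":0},{"dx":0,"dy":0,"dz":0,"yaw":0}]'; python3 -m crank '[{"dx":-0.0001,"dy":0.001,"dz":0,"yaw":0},{"dx":0,"dy":0,"dz":0,"yaw":0}]'
```

```text
time_s: 15.35
ee_pos: [596.4, 64.4, 45.2]
ee_rot: [180.0, 0.2, 96.3]
force: [1.7, -9.4, 2.1]
gripper_width: 45.4
gripper_force: 4.5
time_s: 15.6
ee_pos: [596.4, 64.4, 45.2]
ee_rot: [180.0, 0.3, 96.3]
force: [1.6, -11.1, 1.8]
gripper_width: 45.8
gripper_force: 5.8
time_s: 15.85
ee_pos: [596.4, 64.5, 45.3]
ee_rot: [180.0, 0.3, 96.3]
force: [2.7, -13.4, 1.3]
gripper_width: 45.5
gripper_force: 7.1
```

The tool is held at y = 64.4 while the force climbs, so the carton is home. I back straight off, lift clear and check.

```bash
python3 -m crank '[{"dx":0.0005,"dy":-0.005,"dz":0,"yaw":0},{"dx":0.001,"dy":-0.01,"dz":0,"yaw":0},{"dx":0.003,"dy":-0.03,"dz":0,"yaw":0},{"dx":0,"dy":0,"dz":0.06,"yaw":0},{"dx":0,"dy":0,"dz":0.07,"yaw":0},{"dx":0.006,"dy":-0.07,"dz":0.05,"yaw":0},{"dx":0.006,"dy":-0.07,"dz":0,"yaw":0},{"dx":0,"dy":-0.07,"dz":0,"yaw":0},{"dx":0,"dy":-0.07,"dz":0,"yaw":0},{"dx":0,"dy":0,"dz":0,"yaw":0}]'; python3 - <<'E'
from h import *
a=eyes.grab_frame('top');b=eyes.grab_frame('side')
a=cv2.resize(a[130:215,150:250],(500,425),interpolation=cv2.INTER_CUBIC)[:,:,::-1];b=cv2.resize(b[200:310,160:238],(300,425),interpolation=cv2.INTER_CUBIC)[:,:,::-1]
cv2.imwrite('pics/a7.png',np.hstack([a,b]))
E
```

```text
time_s: 17.1
ee_pos: [608.1, -190.2, 184.8]
ee_rot: [-180.0, -0.0, 95.9]
force: [-0.1, 1.2, 0.5]
gripper_width: 45.2
gripper_force: 0.0
```

View pics/a7.png

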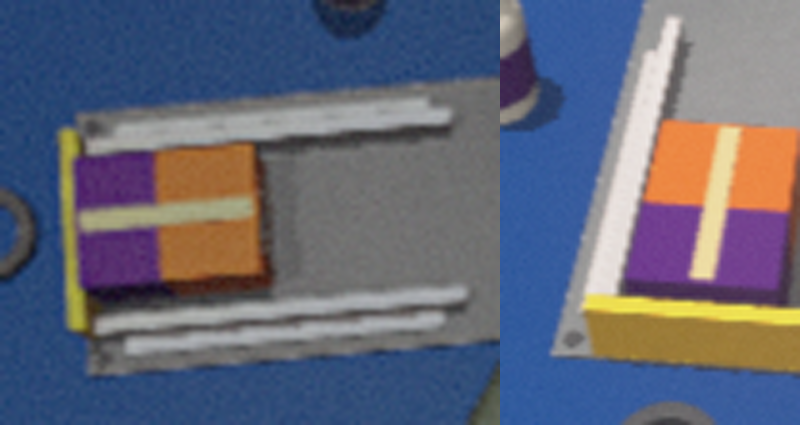

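The carton's leading edge, crop (76,158) to (84,290), lies flush against the stop. Its sides run parallel to the rails with a gap on both sides, and the arm is clear.

```bash
python3 -c "
from workcell import ticket;print(ticket.job_done())"
```

```text
the job is handed in; nothing more can be done
None
```

I pushed the carton fully home against the yellow end stop, where it lies straight. In the pictures there is a gap to both rails, and the bottle, wrench and lockring were left alone; I handed the job in at about 17 s with the arm clear.

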